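# Refit the washed filter screens in the coolant filter cassette

### The arm

A 7-joint arm with a two-finger parallel gripper is mounted at the origin on the work surface. World frame = base frame: x ahead of the robot, y to its left, z up, the work surface at z = 0. Lengths are in m, angles in rad, forces in N, time in s.
With the tool pointing down it reaches from about 0.425 to 1.025 m from the base axis. Payload 9.4 kg.
Tool frame: the origin (TCP) lies on the centre line of the jaws, within the pads' length; the fingertips stand 8 mm ahead of it and the grasp point (between the pads) lies 11 mm behind it; z points along the fingers, y is the line along which they close (so a half turn about z gives the same grasp; the last joint's range is limited). The gripper opens to 93 mm and grips with 3 to 60 N. Pads are 15 mm wide; open, the fingers measure 128 mm over their backs; the gripper's body (75 mm by 188 mm) begins 65 mm behind the grasp point.
Start: joints at [1.216, 0.599, -0.003, 1.599, 0.002, 0.943, -0.08], TCP at [0.199, -0.697, 0.227] pointing down, gripper open.
Joint ranges: [-2.57, 2.57], [-0.35, 1.97], [-1.29, 1.29], [0.11, 2.56], [-1.05, 4.19], [0.11, 1.86], [-2.63, 2.63]. Speed limits (rad/s): [2.22, 2.22, 3.01, 3.01, 3.14, 3.14, 3.14].

### API

Orientations are given as a 3x3 rotation matrix whose columns are the frame's x, y, z axes.
In Python, from cell import robot gives the robot as it stands. The module is installed in compiled form; this text tells all that it offers.
- The arm moves only by the tool move_arm, never from a script. Its argument "motion" is a list of rows, each an object with "xyz": the shift along the tool's x, y, z in cm, a list of three; "delta_rot": the turn, a rotation vector about the tool's x, y, z in rad, a list of three; "grip": the closure, from 0 (fully open) to 1 (shut). In form: [{"xyz": [x, y, z], "delta_rot": [wx, wy, wz], "grip": grip}, ...]. A call has 1 to 5 rows; each row shifts and turns the commanded pose from where the row before left it, along the tool's axes as they then stand; what a row does not reach is not made up. A row lasts 1/10 s, in which the tool goes at most 50 mm and 8.59 degrees, less where a joint would pass 70% of its speed; a pose out of reach is approached as far as the arm can. A call with a gripper value outside its range is refused whole. The fingers move at their own pace and stop on an object; "newtons" is the grip in N (left out, the last holds). Time passes only in rows, so rows that do not move let the fingers close. It gives the time, the measured TCP pose, the force, the opening and the grip force at its end, in the units of the state.
- robot.get_obs(): the state, without advancing time (a new reading comes with each control period).
- robot.capture(name): name is "side" or "top" or "wrist"; returns the picture (480x640x3 uint8, blue, green, red); there is no depth.
- robot.camera_params(name): a dict with "fx", "fy", "cx", "cy" (pixels), "extrinsics" (4x4, takes a point from camera to world coordinates); the wrist camera has in their place "tool_from_camera" (4x4, takes a point from camera to tool coordinates, whose origin is the TCP and whose axes are the flange's). Camera axes: x right, y down, z forward; pixel columns grow to the right and rows downward; lengths in m; the calibration is good to about 2 mm. The wrist camera is an equidistant fisheye: a pixel r from the principal point sees the ray r / f radians off the axis. A picture is of the moment at which its call begins: read the wrist's pose just before it. camera_params takes no time and is no camera call.
- robot.sign_off(): hands the job in; it is judged then, once.
The state is a dict: "clock": time; "joint_pos": joint angles; "joint_velocities": joint speeds; "joint_torque": joint torques, N m; "ee_pos": TCP position; "tcp_rot": TCP orientation; "contact_force": force on the tool from outside, world axes, zero at the start; "moment": the same for the moment, N m; "width": finger opening in m; "grip_force": force on a finger pad.
Only numpy, scipy, OpenCV 4.12 (cv2) and the standard library are available. Lean on these libraries where they do the work, as an engineer would, in place of code of your own. Each camera call takes 0.05 s, during which the arm holds its last target. There are 200 camera calls.

### The job

Put the washed filter screens back into the coolant filter cassette on the bench: slide the blue screen into the middle slot (blue bands), then the red screen into the top slot (red bands), each pushed fully home with its pull tab sticking out of the open front, and let go of them. Leave the green screen in the bottom slot where it is.

Things in the scene. Friction and masses are not known exactly. Their poses are not given: they have to be found in the camera images.
- cassette: Fixed aluminium filter cassette, 120 deep x 130 wide x 142 mm high, open in front, with three level slots 48 mm apart: green (bottom), blue (middle), red (top) bands. Origin on its centre line, 20 mm below the bottom slot's floor, 0 to 25 mm above the bench. x axis: from the open front inwards, z: up. A loaded upper screen blocks the way to the one below, so load the lower first.
- slot_bottom (a point): Where the disc centre of a screen lies when fully home and resting in the bottom slot (green bands). x axis: level, the way a screen is pushed in, z: up. Already filled by the green screen.
- slot_middle (a point): Where the disc centre of a screen lies when fully home and resting in the middle slot (blue bands). x axis: level, the way a screen is pushed in, z: up. Slot floor 2.5 mm below this point, roof 10.5 mm above; 98 mm wide between side walls, whose front edges lie 50 mm in front (-x) of this point. 
- slot_top (a point): Where the disc centre of a screen lies when fully home and resting in the top slot (red bands). x axis: level, the way a screen is pushed in, z: up. Slot floor 2.5 mm below this point, roof 10.5 mm above; 98 mm wide between side walls, whose front edges lie 50 mm in front (-x) of this point. In each slot ledges 18 mm wide carry the disc's edges, with 62 mm free between; a rear post stops it when home.
- blue_screen_centre (a point): Blue filter screen: flat mesh disc, 90 mm across, 5 mm thick, in a blue rim. From its front a 14 mm wide, 5 mm thick tongue leads out to an upright pull tab. About 0.1 to 0.15 kg; starts flat on the bench, tab up. This point: centre of the disc, 2.5 mm above its underside. x axis: from the tab towards the disc, z: up.
- blue_screen_tab (a point): Grip point in the blue screen's pull tab (14 mm thick across y, 30 mm long in x, top 38 mm above the disc's underside): mid-tab, 27 mm above the disc's underside, 85 mm in front of the disc centre (x -85, y 0, z +24.5 mm in its frame). Pinch it across y. x axis: towards the disc, z: up.
- red_screen_centre (a point): Red filter screen: flat mesh disc, 90 mm across, 5 mm thick, in a red rim. From its front a 14 mm wide, 5 mm thick tongue leads out to an upright pull tab. About 0.1 to 0.15 kg; starts flat on the bench, tab up. This point: centre of the disc, 2.5 mm above its underside. x axis: from the tab towards the disc, z: up.
- red_screen_tab (a point): Grip point in the red screen's pull tab (14 mm thick across y, 30 mm long in x, top 38 mm above the disc's underside): mid-tab, 27 mm above the disc's underside, 85 mm in front of the disc centre (x -85, y 0, z +24.5 mm in its frame). Pinch it across y. x axis: towards the disc, z: up.
- green_screen_centre (a point): Green filter screen, like the blue and red ones, already home in the bottom slot. This point: centre of its disc.
Not all that is in view belongs to the job. Leave any pink look-alike of the part that bears green_screen_centre alone. What is shaped like the part that bears red_screen_centre but pink is not meant.

How it is judged:
On the way, in this order (a step that is already met when the one before it is completed fails the run):
1. the blue screen is fully home in the middle slot (x of blue_screen_centre in the frame of slot_middle between -0.007 and 0.007 m and y of blue_screen_centre in the frame of slot_middle between -0.008 and 0.008 m and z of blue_screen_centre in the frame of slot_middle between -0.004 and 0.006 m and angle between blue_screen_centre's own z axis and vertical below 0.1 rad and x of blue_screen_tab in the frame of slot_middle below -0.075 m), for 0.2 s.
2. the red screen is fully home in the top slot (x of red_screen_centre in the frame of slot_top between -0.007 and 0.007 m and y of red_screen_centre in the frame of slot_top between -0.008 and 0.008 m and z of red_screen_centre in the frame of slot_top between -0.004 and 0.006 m and angle between red_screen_centre's own z axis and vertical below 0.1 rad and x of red_screen_tab in the frame of slot_top below -0.075 m), for 0.2 s.
At the end, for the whole second after the job is handed in: The blue screen lies at rest fully home in the middle slot and the red one in the top slot (disc centre within 7 mm of home along the slot, 8 mm sideways, lying flat on its ledges, tab out of the front at least 75 mm ahead of home centre), and the green screen is still home in the bottom slot (all of step 1 and all of step 2 and x of green_screen_centre in the frame of slot_bottom between -0.007 and 0.007 m and y of green_screen_centre in the frame of slot_bottom between -0.008 and 0.008 m and z of green_screen_centre in the frame of slot_bottom between -0.004 and 0.006 m and angle between green_screen_centre's own z axis and vertical below 0.1 rad and linear speed of each of blue_screen, red_screen below 0.02 m/s); the robot touches nothing.
It fails at once if the green screen is shoved out of its place (moved by more than 20 mm) (distance of green_screen_centre from where it was at the start of the episode above 0.02 m).
It also fails if it takes over 58 s, if anything falls off the work surface, if the arm or the gripper's body presses on something with over 40 N, if the wrist force passes 120 N, or if a joint passes its speed limit or range.

## Working session

There is one attempt and no reset: what is moved stays moved. The work goes in short steps, Python scripts to look and compute and a tool call to move; the robot and the scene stay as the last step left them, time stands still between calls to the robot, and variables do not carry over. Pictures are saved under pics/ and viewed, at most 12 in all, crops included, and the job is handed in when it is done.

Besides the shell and the picture viewer there is one more tool, called after "Request:" as a command line: name --argument value ..., lists and objects as JSON in quotes. move_arm: Moves the arm, as the interface text tells. Its arguments: {"type":"object","properties":{"motion":{"type":"array"},"newtons":{"type":"number"}},"required":["motion"]}

```bash
mkdir -p pics; python3 - <<'E'
from cell import robot
import cv2,numpy as np
for n in("side","top"):
    cv2.imwrite(f"pics/{n}0.png",robot.capture(n)); p=robot.camera_params(n); print(n,p["fx"],p["fy"],p["cx"],p["cy"]);print(np.round(p["extrinsics"],4).tolist())
p=robot.camera_params("wrist");print({k:np.round(v,4).tolist() for k,v in p.items()})
o=robot.get_obs();print(o)
E
```

```text
side 528.6116007658838 528.6116007658838 323.43135321325695 242.01686715848965
[[0.9899, -0.1168, 0.0804, 0.3927], [-0.1414, -0.7711, 0.6208, -0.5908], [-0.0105, -0.6259, -0.7798, 0.9392], [0.0, 0.0, 0.0, 1.0]]
top 589.6347569191481 589.6347569191481 319.5349860346385 252.05293179648768
[[0.007, -0.9913, 0.1312, 0.2859], [-0.9998, -0.0095, -0.019, 0.0567], [0.02, -0.131, -0.9912, 1.3238], [0.0, 0.0, 0.0, 1.0]]
{'fx': 371.6483, 'fy': 371.6483, 'cx': 318.0888, 'cy': 244.3429, 'tool_from_camera': [[0.0004, -0.9708, -0.2401, 0.0671], [1.0, 0.0003, 0.0002, 0.0001], [-0.0001, -0.2401, 0.9708, -0.159], [0.0, 0.0, 0.0, 1.0]]}
{'clock': 0.1, 'joint_pos': array([ 1.21627756,  0.60004791, -0.00254751,  1.60004388,  0.00182169,
        0.94291498, -0.07981598]), 'joint_velocities': array([-4.20367562e-05, -1.95860240e-03,  3.38221257e-03, -1.37620004e-03,
       -1.56852787e-03,  7.96317315e-04, -8.16891355e-04]), 'joint_torque': array([ 5.05707765e-03, -7.66559672e+01,  1.50189210e+00, -2.52938390e+01,
       -5.23501018e-02,  1.35962170e-02,  4.63190736e-05]), 'ee_pos': array([ 0.19870402, -0.69679278,  0.2258464 ]), 'tcp_rot': array([[ 9.61639815e-01,  2.74314761e-01, -5.26341565e-04],
       [ 2.74315227e-01, -9.61638934e-01,  1.31051129e-03],
       [-1.46657950e-04, -1.40462334e-03, -9.99999003e-01]]), 'contact_force': array([ 0.4373473 ,  0.01626078, -0.60491071]), 'moment': array([-0.00136117, -0.01731744, -0.02963091]), 'grip_force': 0.0, 'width': 0.09291024129065842}
```

View pics/side0.png

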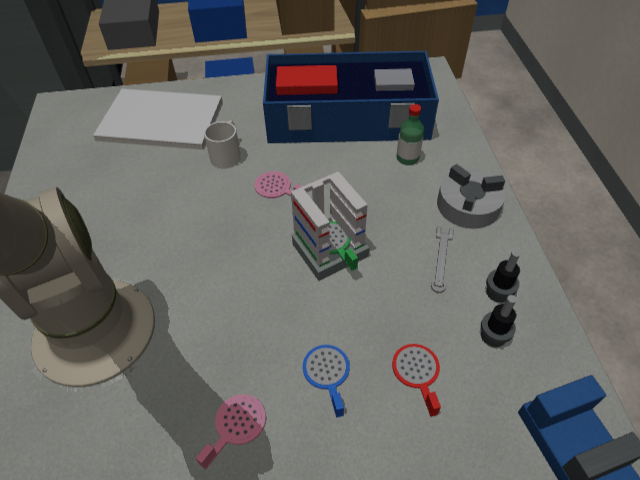

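View pics/top0.png

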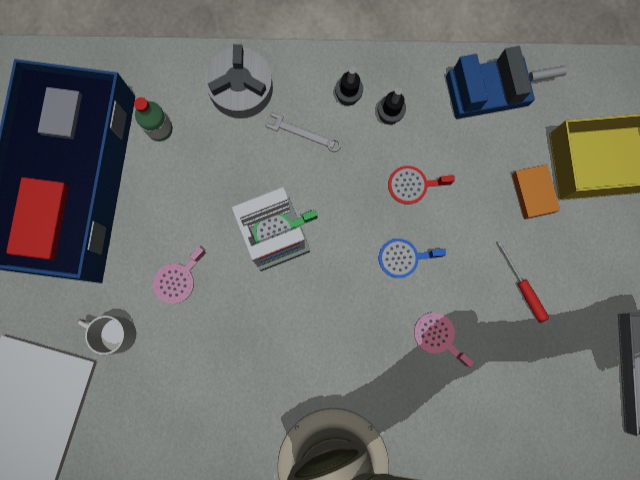

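Side view: cassette at about (330,225), opening towards (345,262). The blue screen has its disc at (327,366) and tab at (338,403), the red one at (416,365) and (432,402). The pink look-alikes are at side (241,420) and (272,184), top (434,332) and (173,284). In the top view the saturated red screen (408,184) and the blue one (398,258) fit the description. I'll confirm in enlarged crops.

```bash
python3 - <<'E'
import cv2
s=cv2.imread("pics/side0.png");t=cv2.imread("pics/top0.png")
cv2.imwrite("pics/c1.png",cv2.resize(t[150:290,225:465],None,fx=3.3333,fy=3.3333,interpolation=cv2.INTER_CUBIC))
cv2.imwrite("pics/c2.png",cv2.resize(s[165:425,280:460],None,fx=2.3,fy=2.3,interpolation=cv2.INTER_CUBIC))
E
```

```text
(no output)
```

View pics/c1.png

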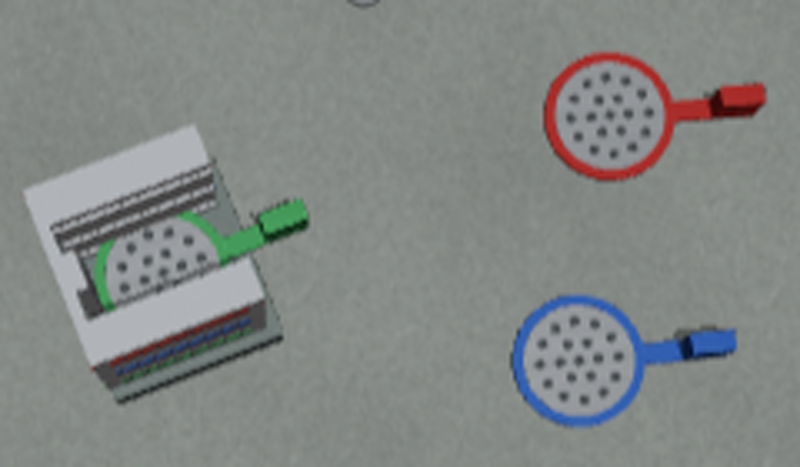

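View pics/c2.png

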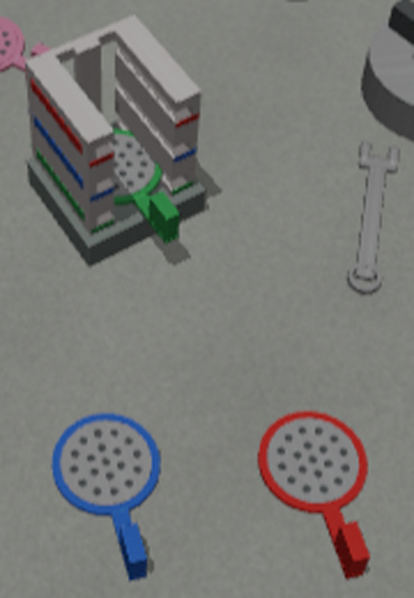

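The crops confirm a true red and a true blue screen. I used these pixels:

| Feature | Top crop | Side crop |
|---|---|---|
| Red disc | (609,116) | (313,461) |
| Blue disc | (578,361) | (107,464) |
| Cassette top corners | (25,190), (195,125), (265,290), (90,367) | (135,17), (200,93), (92,145), (27,60) |

```bash
cat > h.py <<'E'
from cell import robot
import numpy as np
def ray(n,uv):
    p=robot.camera_params(n);T=np.array(p["extrinsics"])
    d=T[:3,:3]@[(uv[0]-p["cx"])/p["fx"],(uv[1]-p["cy"])/p["fy"],1];return T[:3,3],d/np.linalg.norm(d)
def wray(obs,uv):
    p=robot.camera_params("wrist");T=np.array(p["tool_from_camera"])
    v=np.array([uv[0]-p["cx"],uv[1]-p["cy"]]);r=np.hypot(*v);th=r/p["fx"]
    d=np.r_[np.sin(th)*v/max(r,1e-9),np.cos(th)];R=obs["tcp_rot"]
    return R@T[:3,3]+obs["ee_pos"],R@T[:3,:3]@d
def tri(rays):
    A=0;b=0
    for o,d in rays:
        P=np.eye(3)-np.outer(d,d);A=A+P;b=b+P@o
    x=np.linalg.solve(A,b);return x,max(np.linalg.norm((np.eye(3)-np.outer(d,d))@(x-o)) for o,d in rays)
def onz(r,z): o,d=r;return o+d*(z-o[2])/d[2]
E
python3 - <<'E'
from h import *
t=lambda u:((u[0]+.5)/3.3333+224.5,(u[1]+.5)/3.3333+149.5)
s=lambda u:((u[0]+.5)/2.3+279.5,(u[1]+.5)/2.3+164.5)
for n,a,b in [("red",(609,116),(313,461)),("blue",(578,361),(107,464)),("redtabtop",(743,95),(350,542)),("bluetabtop",(713,341),(131,541)),("grtabtop",(287,213),(162,212)),
 ("A",(25,190),(135,17)),("B",(195,125),(200,93)),("C",(265,290),(92,145)),("D",(90,367),(27,60))]:
    x,e=tri([ray("top",t(a)),ray("side",s(b))]);print(n,x.round(4),round(e,4))
for n,a,z in [("red",(609,116),.0025),("blue",(578,361),.0025),("rt",(743,95),.038),("bt",(713,341),.038)]: print(n,onz(ray("top",t(a)),z).round(4))
E
```

```text
red [ 0.6206 -0.1699  0.0017] 0.0007
blue [ 0.4505 -0.1468 -0.    ] 0.0012
redtabtop [ 0.6254 -0.2548  0.0366] 0.0013
bluetabtop [ 0.4584 -0.2307  0.0391] 0.0003
grtabtop [0.5329 0.0522 0.073 ] 0.0021
A [0.5302 0.2101 0.162 ] 0.0006
B [0.5713 0.1087 0.1615] 0.0003
C [0.4708 0.0654 0.1602] 0.0002
D [0.425  0.1688 0.1635] 0.0021
red [ 0.6197 -0.1698  0.0025]
blue [ 0.449  -0.1465  0.0025]
rt [ 0.6263 -0.2545  0.038 ]
bt [ 0.4588 -0.2309  0.038 ]
```

```bash
cat >> h.py <<'E'
from scipy.spatial.transform import Rotation as Ro
def plan(xyz,yaw,n,R=None,p=None):
    """rows to bring TCP to xyz, tool down with tool x at yaw(deg); each row: shift cm, turn rad, tool axes"""
    o=robot.get_obs();R=o["tcp_rot"] if R is None else R;p=o["ee_pos"] if p is None else p
    c,s=np.cos(np.radians(yaw)),np.sin(np.radians(yaw));G=np.array([[c,s,0],[s,-c,0],[0,0,-1.]])
    w=Ro.from_matrix(R.T@G).as_rotvec();xyz=np.array(xyz)
    for k in range(n):
        print((R.T@(xyz-p)/n*100).round(2).tolist() if k==0 else (Rk.T@(xyz-p)/n*100).round(2).tolist(),(w/n).round(4).tolist())
        Rk=R@Ro.from_rotvec(w*(k+1)/n).as_matrix()
E
python3 -c "
from h import *
plan([.4586,-.231,.15],96,12)"
```

```text
[3.15, -3.14, 0.64] [-0.0001, -0.0001, -0.1165]
[3.49, -2.75, 0.64] [-0.0001, -0.0001, -0.1165]
[3.79, -2.33, 0.63] [-0.0001, -0.0001, -0.1165]
[4.03, -1.87, 0.63] [-0.0001, -0.0001, -0.1165]
[4.22, -1.39, 0.63] [-0.0001, -0.0001, -0.1165]
[4.35, -0.89, 0.63] [-0.0001, -0.0001, -0.1165]
[4.43, -0.38, 0.63] [-0.0001, -0.0001, -0.1165]
[4.44, 0.14, 0.63] [-0.0001, -0.0001, -0.1165]
[4.4, 0.65, 0.63] [-0.0001, -0.0001, -0.1165]
[4.29, 1.16, 0.63] [-0.0001, -0.0001, -0.1165]
[4.13, 1.65, 0.63] [-0.0001, -0.0001, -0.1165]
[3.91, 2.12, 0.63] [-0.0001, -0.0001, -0.1165]
```

Request:
move_arm --motion '[{"xyz": [3.15, -3.15, 0.6], "delta_rot": [0, 0, -0.1165], "grip": 0}, {"xyz": [3.5, -2.75, 0.6], "delta_rot": [0, 0, -0.1165], "grip": 0}, {"xyz": [3.8, -2.35, 0.6], "delta_rot": [0, 0, -0.1165], "grip": 0}, {"xyz": [4.05, -1.85, 0.6], "delta_rot": [0, 0, -0.1165], "grip": 0}, {"xyz": [4.2, -1.4, 0.6], "delta_rot": [0, 0, -0.1165], "grip": 0}]'

```text
clock: 0.6
ee_pos: [0.3078, -0.5011, 0.1963]
tcp_rot: [[0.649, 0.761, -0.0], [0.761, -0.649, 0.0], [0.0, -0.0, -1.0]]
contact_force: [1.3, -0.3, -0.1]
width: 0.0929
grip_force: 0.0
```

Request:
move_arm --motion '[{"xyz": [4.35, -0.9, 0.6], "delta_rot": [0, 0, -0.1165], "grip": 0}, {"xyz": [4.45, -0.4, 0.6], "delta_rot": [0, 0, -0.1165], "grip": 0}, {"xyz": [4.45, 0.15, 0.6], "delta_rot": [0, 0, -0.1165], "grip": 0}, {"xyz": [4.4, 0.65, 0.6], "delta_rot": [0, 0, -0.1165], "grip": 0}, {"xyz": [4.3, 1.15, 0.6], "delta_rot": [0, 0, -0.1165], "grip": 0}]'

```text
clock: 1.1
ee_pos: [0.4158, -0.3067, 0.1664]
tcp_rot: [[0.123, 0.992, -0.0], [0.992, -0.123, 0.0], [0.0, -0.0, -1.0]]
contact_force: [0.2, -1.3, 0.3]
width: 0.0929
grip_force: 0.0
```

Request:
move_arm --motion '[{"xyz": [4.15, 1.65, 0.6], "delta_rot": [0, 0, -0.1165], "grip": 0}, {"xyz": [3.9, 2.1, 0.6], "delta_rot": [0, 0, -0.1165], "grip": 0}, {"xyz": [0, 0, 0], "delta_rot": [0, 0, 0], "grip": 0}, {"xyz": [0, 0, 0], "delta_rot": [0, 0, 0], "grip": 0}]'

```text
clock: 1.5
ee_pos: [0.4586, -0.2296, 0.1543]
tcp_rot: [[-0.106, 0.994, -0.001], [0.994, 0.106, 0.0], [0.001, -0.001, -1.0]]
contact_force: [-0.9, -0.3, -0.3]
width: 0.093
grip_force: 0.0
```

```bash
python3 - <<'E'
from h import *
import cv2
o=robot.get_obs();im=robot.capture("wrist");cv2.imwrite("pics/w1.png",im);np.savez("w1.npz",ee_pos=o["ee_pos"],tcp_rot=o["tcp_rot"])
print(o["clock"],o["ee_pos"],o["tcp_rot"].round(3).tolist())
E
```

```text
1.5 [ 0.45860318 -0.22959394  0.15430361] [[-0.106, 0.994, -0.001], [0.994, 0.106, 0.0], [0.001, -0.001, -1.0]]
```

View pics/w1.png

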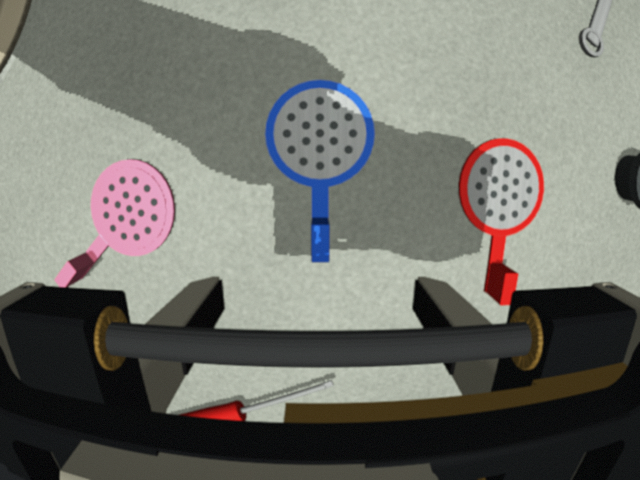

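The wrist view has the blue screen centred between the fingers: disc centre (320,133), tab top about (320,246). The red screen is to the right (502,187), and the pink look-alike to the left (133,207).

```bash
python3 - <<'E'
from h import *
o=np.load("w1.npz");o={k:o[k] for k in o}
d=onz(wray(o,(320,133)),.0025);t=onz(wray(o,(320,246)),.038);print(d,t,np.degrees(np.arctan2(*(d-t)[1::-1])))
r=onz(wray(o,(502,187)),.0025);print(r)
plan([.4586,-.2305,.016],96,4)
E
```

```text
[ 0.45214212 -0.14577684  0.0025    ] [ 0.46134803 -0.2324821   0.038     ] 96.06065381211292
[ 0.62131073 -0.16875226  0.0025    ]
[0.01, 0.02, 3.46] [-0.0002, 0.0, -0.0001]
[0.01, 0.02, 3.46] [-0.0002, 0.0, -0.0001]
[0.01, 0.02, 3.46] [-0.0002, 0.0, -0.0001]
[0.01, 0.02, 3.46] [-0.0002, 0.0, -0.0001]
```

Request:
move_arm --motion '[{"xyz": [-0.15, 0.1, 4], "delta_rot": [0, 0, 0], "grip": 0}, {"xyz": [0, 0, 4], "delta_rot": [0, 0, 0], "grip": 0}, {"xyz": [0, 0, 3.5], "delta_rot": [0, 0, 0], "grip": 0}, {"xyz": [0, 0, 2.3], "delta_rot": [0, 0, 0], "grip": 0}, {"xyz": [0, 0, 0], "delta_rot": [0, 0, 0], "grip": 0}]' --newtons 50

```text
clock: 2.05
ee_pos: [0.4575, -0.2328, 0.0142]
tcp_rot: [[-0.102, 0.995, -0.005], [0.995, 0.102, 0.001], [0.001, -0.005, -1.0]]
contact_force: [0.2, 0.1, -0.8]
width: 0.0929
grip_force: 0.0
```

Request:
move_arm --motion '[{"xyz": [0, 0, 0], "delta_rot": [0, 0, 0], "grip": 1}, {"xyz": [0, 0, 0], "delta_rot": [0, 0, 0], "grip": 1}, {"xyz": [0, 0, 0], "delta_rot": [0, 0, 0], "grip": 1}, {"xyz": [0, 0, 0], "delta_rot": [0, 0, 0], "grip": 1}, {"xyz": [0, 0, 0], "delta_rot": [0, 0, 0], "grip": 1}]' --newtons 50

```text
clock: 2.55
ee_pos: [0.4598, -0.2322, 0.0173]
tcp_rot: [[-0.104, 0.995, 0.001], [0.995, 0.104, -0.0], [-0.001, 0.001, -1.0]]
contact_force: [-0.4, -0.1, -0.4]
width: 0.0573
grip_force: 0.0
```

Request:
move_arm --motion '[{"xyz": [0, 0, 0], "delta_rot": [0, 0, 0], "grip": 1}, {"xyz": [0, 0, 0], "delta_rot": [0, 0, 0], "grip": 1}, {"xyz": [0, 0, 0], "delta_rot": [0, 0, 0], "grip": 1}, {"xyz": [0, 0, 0], "delta_rot": [0, 0, 0], "grip": 1}, {"xyz": [0, 0, 0], "delta_rot": [0, 0, 0], "grip": 1}]'

```text
clock: 3.05
ee_pos: [0.4596, -0.2318, 0.0165]
tcp_rot: [[-0.105, 0.994, -0.0], [0.994, 0.105, 0.0], [0.0, -0.0, -1.0]]
contact_force: [-0.3, -0.6, -0.3]
width: 0.0177
grip_force: 0.0
```

Request:
move_arm --motion '[{"xyz": [0, 0, 0], "delta_rot": [0, 0, 0], "grip": 1}, {"xyz": [0, 0, 0], "delta_rot": [0, 0, 0], "grip": 1}, {"xyz": [0, 0, 0], "delta_rot": [0, 0, 0], "grip": 1}]'

```text
clock: 3.35
ee_pos: [0.4596, -0.2318, 0.0166]
tcp_rot: [[-0.105, 0.994, -0.0], [0.994, 0.105, 0.0], [0.0, -0.0, -1.0]]
contact_force: [-0.2, 0.1, -0.7]
width: 0.0135
grip_force: 50.0
```

```bash
python3 - <<'E'
from h import *
o=robot.get_obs()
plan([.5773,-.0473,.108],112.7,6,p=o["ee_pos"]+[0,0,.08])
E
```

```text
[2.85, 2.27, -0.19] [-0.0, -0.0, -0.0485]
[2.74, 2.41, -0.19] [-0.0, -0.0, -0.0485]
[2.62, 2.54, -0.19] [-0.0, -0.0, -0.0485]
[2.49, 2.66, -0.19] [-0.0, -0.0, -0.0485]
[2.36, 2.78, -0.19] [-0.0, -0.0, -0.0485]
[2.22, 2.89, -0.19] [-0.0, -0.0, -0.0485]
```

Request:
move_arm --motion '[{"xyz": [0, 0, -1], "delta_rot": [0, 0, 0], "grip": 1}, {"xyz": [0, 0, -2.5], "delta_rot": [0, 0, 0], "grip": 1}, {"xyz": [0, 0, -3], "delta_rot": [0, 0, 0], "grip": 1}, {"xyz": [0, 0, -1.5], "delta_rot": [0, 0, 0], "grip": 1}]'

```text
clock: 3.75
ee_pos: [0.4599, -0.2321, 0.0991]
tcp_rot: [[-0.105, 0.994, 0.001], [0.994, 0.105, -0.001], [-0.001, 0.001, -1.0]]
contact_force: [0.6, -0.6, -0.8]
width: 0.0133
grip_force: 50.0
```

Request:
move_arm --motion '[{"xyz": [2.85, 2.25, -0.2], "delta_rot": [0, 0, -0.0485], "grip": 1}, {"xyz": [2.75, 2.4, -0.2], "delta_rot": [0, 0, -0.0485], "grip": 1}, {"xyz": [2.6, 2.55, -0.2], "delta_rot": [0, 0, -0.0485], "grip": 1}, {"xyz": [2.5, 2.65, -0.2], "delta_rot": [0, 0, -0.0485], "grip": 1}, {"xyz": [2.35, 2.8, -0.2], "delta_rot": [0, 0, -0.0485], "grip": 1}]'

```text
clock: 4.25
ee_pos: [0.558, -0.0771, 0.1075]
tcp_rot: [[-0.342, 0.94, 0.0], [0.94, 0.342, -0.0], [-0.0, -0.0, -1.0]]
contact_force: [0.2, 0.1, -1.4]
width: 0.0138
grip_force: 50.0
```

Request:
move_arm --motion '[{"xyz": [2.2, 2.9, -0.2], "delta_rot": [0, 0, -0.0485], "grip": 1}, {"xyz": [0, 0, 0], "delta_rot": [0, 0, 0], "grip": 1}, {"xyz": [0, 0, 0], "delta_rot": [0, 0, 0], "grip": 1}, {"xyz": [0, 0, 0], "delta_rot": [0, 0, 0], "grip": 1}]'

```text
clock: 4.65
ee_pos: [0.5764, -0.0489, 0.1087]
tcp_rot: [[-0.384, 0.923, -0.001], [0.923, 0.384, -0.001], [-0.0, -0.001, -1.0]]
contact_force: [0.1, -0.5, -0.2]
width: 0.0136
grip_force: 50.0
```

```bash
python3 - <<'E'
from h import *
import cv2
o=robot.get_obs();im=robot.capture("wrist");np.savez("w2.npz",ee_pos=o["ee_pos"],tcp_rot=o["tcp_rot"])
s=robot.capture("side");cv2.imwrite("pics/s2full.png",s);cv2.imwrite("pics/w2full.png",im)
cv2.imwrite("pics/w2.png",cv2.resize(im[0:300,120:520],None,fx=2,fy=2,interpolation=cv2.INTER_CUBIC))
cv2.imwrite("pics/s2.png",cv2.resize(s[165:365,260:460],None,fx=3,fy=3,interpolation=cv2.INTER_CUBIC))
print(o["clock"],o["ee_pos"])
E
```

```text
4.65 [ 0.57643184 -0.04886565  0.10871644]
```

View pics/w2.png

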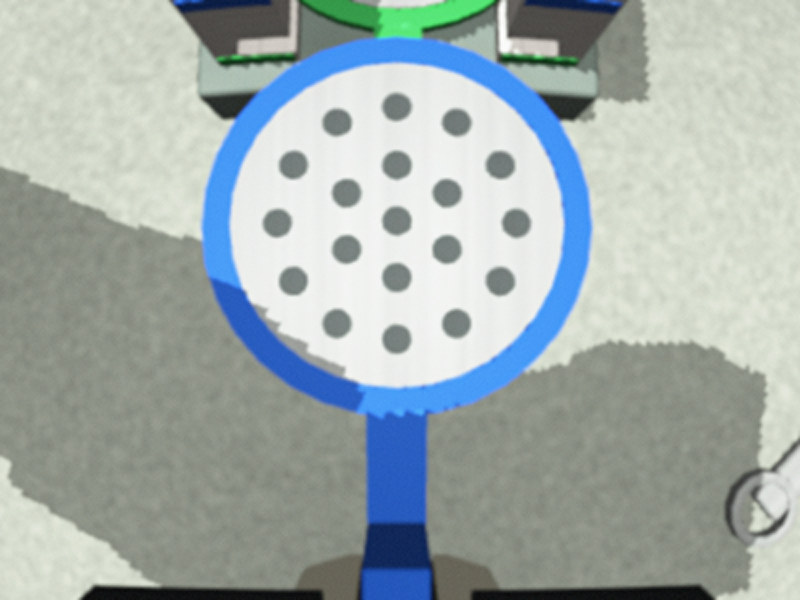

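View pics/s2.png

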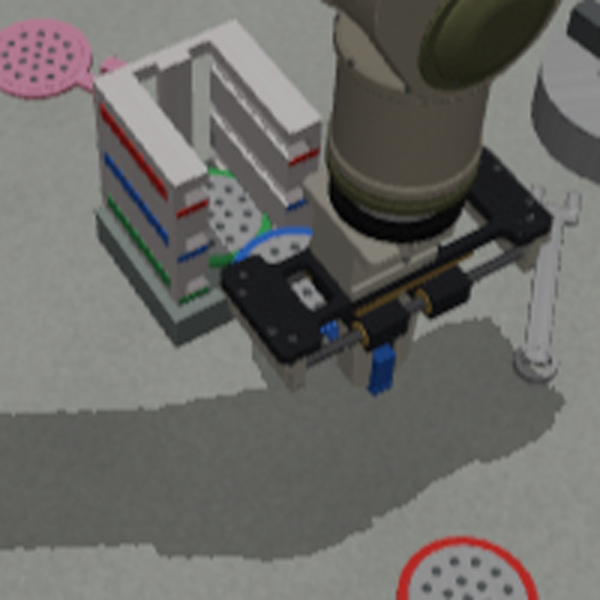

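The wrist crop shows the blue disc centred at (397,225) and square to the cassette: base corners at columns 200 and 597, wall inner edges at 298 and 499. The lateral error is under 1 mm. The side crop shows the screen at the mouth, near the level of the blue bands. Next I check for droop.

```bash
python3 - <<'E'
from h import *
T=np.array(robot.camera_params("wrist")["tool_from_camera"]);p=robot.camera_params("wrist")
def proj(q):
    c=np.linalg.inv(T)@np.r_[q,1];th=np.arctan2(np.hypot(c[0],c[1]),c[2]);v=c[:2]/np.hypot(c[0],c[1])*th*p["fx"]+[p["cx"],p["cy"]]
    return ((v-[119.5,-.5])*2-.5).round(1)
for dz in(-.004,0,.004):
  print(dz,[proj([x,y,.0166-.005+dz]) for x,y in((.0855+.045,0),(.0855-.045,0),(.0855,.045),(.0855,-.045))])
o=np.load("w2.npz");u=np.array([-.386,.9225]);print("slot-frame disc:",(o["ee_pos"][:2]+.0855*o["tcp_rot"][:2,0]-[.5018,.1331])@u,(o["ee_pos"][:2]+.0855*o["tcp_rot"][:2,0]-[.5018,.1331])@[-u[1],u[0]])
E
```

```text
-0.004 [array([392.6,  34.2]), array([392.4, 421.6]), array([591.6, 228.2]), array([193.7, 228.6])]
0 [array([392.6,  40.1]), array([392.5, 419. ]), array([587.2, 229.9]), array([198.2, 230.3])]
0.004 [array([392.7,  45.7]), array([392.6, 416.5]), array([583. , 231.6]), array([202.6, 231.9])]
slot-frame disc: -0.11117122881614654 0.0012495791472849492
```

Request:
move_arm --motion '[{"xyz": [1.5, 0, 0.1], "delta_rot": [0, 0, 0], "grip": 1}, {"xyz": [1.5, 0, 0], "delta_rot": [0, 0, 0], "grip": 1}, {"xyz": [1.5, 0, 0], "delta_rot": [0, 0, 0], "grip": 1}, {"xyz": [1.5, 0, 0], "delta_rot": [0, 0, 0], "grip": 1}, {"xyz": [0, 0, 0], "delta_rot": [0, 0, 0], "grip": 1}]'

```text
clock: 5.25
ee_pos: [0.5532, 0.0109, 0.1078]
tcp_rot: [[-0.39, 0.921, -0.0], [0.921, 0.39, 0.001], [0.001, 0.0, -1.0]]
contact_force: [-0.4, -0.2, -1.6]
width: 0.0136
grip_force: 50.0
```

Request:
move_arm --motion '[{"xyz": [1.5, 0, 0], "delta_rot": [0, 0, 0], "grip": 1}, {"xyz": [1.2, 0, 0], "delta_rot": [0, 0, 0], "grip": 1}, {"xyz": [0.8, 0, 0], "delta_rot": [0, 0, 0], "grip": 1}, {"xyz": [0.5, 0, 0], "delta_rot": [0, 0, 0], "grip": 1}, {"xyz": [0.4, 0, 0], "delta_rot": [0, 0, 0], "grip": 1}]'

```text
clock: 5.75
ee_pos: [0.5371, 0.0487, 0.1076]
tcp_rot: [[-0.386, 0.923, -0.0], [0.923, 0.386, -0.0], [-0.0, -0.0, -1.0]]
contact_force: [0.1, -0.0, -1.0]
width: 0.0136
grip_force: 50.0
```

Request:
move_arm --motion '[{"xyz": [0.2, 0, 0], "delta_rot": [0, 0, 0], "grip": 1}, {"xyz": [0, 0, 0], "delta_rot": [0, 0, 0], "grip": 1}]'

```text
clock: 5.95
ee_pos: [0.5365, 0.0502, 0.1076]
tcp_rot: [[-0.386, 0.923, -0.0], [0.923, 0.386, -0.0], [-0.0, -0.0, -1.0]]
contact_force: [0.3, -0.4, -0.7]
width: 0.0138
grip_force: 50.0
```

Request:
move_arm --motion '[{"xyz": [0.3, 0, 0], "delta_rot": [0, 0, 0], "grip": 1}, {"xyz": [0.2, 0, 0], "delta_rot": [0, 0, 0], "grip": 1}, {"xyz": [0, 0, 0], "delta_rot": [0, 0, 0], "grip": 1}]'

```text
clock: 6.25
ee_pos: [0.5346, 0.0545, 0.1076]
tcp_rot: [[-0.385, 0.923, 0.0], [0.923, 0.385, -0.0], [-0.0, -0.0, -1.0]]
contact_force: [0.6, -2.1, -1.7]
width: 0.0137
grip_force: 50.0
```

Request:
move_arm --motion '[{"xyz": [0.2, 0, 0], "delta_rot": [0, 0, 0], "grip": 1}, {"xyz": [0, 0, 0], "delta_rot": [0, 0, 0], "grip": 1}, {"xyz": [0, 0, 0], "delta_rot": [0, 0, 0], "grip": 1}]'

```text
clock: 6.55
ee_pos: [0.5345, 0.0547, 0.1078]
tcp_rot: [[-0.384, 0.923, 0.001], [0.923, 0.384, -0.002], [-0.002, -0.0, -1.0]]
contact_force: [3.2, -7.3, -0.5]
width: 0.0135
grip_force: 50.0
```

The screen has met the rear post: travel stopped and the force rose to 8 N. Next I lower it onto the ledges.

Request:
move_arm --motion '[{"xyz": [-0.15, 0, 0.15], "delta_rot": [0, 0, 0], "grip": 1}, {"xyz": [0, 0, 0.1], "delta_rot": [0, 0, 0], "grip": 1}, {"xyz": [0, 0, 0], "delta_rot": [0, 0, 0], "grip": 1}, {"xyz": [0, 0, 0], "delta_rot": [0, 0, 0], "grip": 1}]'

```text
clock: 6.95
ee_pos: [0.5348, 0.0541, 0.1059]
tcp_rot: [[-0.384, 0.923, 0.001], [0.923, 0.384, -0.001], [-0.002, 0.0, -1.0]]
contact_force: [-0.6, -5.4, 10.3]
width: 0.0136
grip_force: 50.0
```

Request:
move_arm --motion '[{"xyz": [0, 0, 0.1], "delta_rot": [0, 0, 0], "grip": 1}, {"xyz": [0, 0, 0], "delta_rot": [0, 0, 0], "grip": 1}, {"xyz": [0, 0, 0], "delta_rot": [0, 0, 0], "grip": 1}]'

```text
clock: 7.25
ee_pos: [0.535, 0.0539, 0.1051]
tcp_rot: [[-0.384, 0.923, 0.001], [0.923, 0.384, -0.002], [-0.002, 0.001, -1.0]]
contact_force: [-0.0, -5.7, 12.4]
width: 0.0136
grip_force: 50.0
```

Request:
move_arm --motion '[{"xyz": [0, 0, -0.1], "delta_rot": [0, 0, 0], "grip": 1}, {"xyz": [0, 0, 0], "delta_rot": [0, 0, 0], "grip": 0.5}, {"xyz": [0, 0, 0], "delta_rot": [0, 0, 0], "grip": 0.5}, {"xyz": [0, 0, 0], "delta_rot": [0, 0, 0], "grip": 0.5}, {"xyz": [0, 0, 0], "delta_rot": [0, 0, 0], "grip": 0.5}]'

```text
clock: 7.75
ee_pos: [0.5342, 0.0556, 0.1049]
tcp_rot: [[-0.386, 0.922, -0.0], [0.922, 0.386, 0.0], [0.0, -0.0, -1.0]]
contact_force: [0.1, 0.2, -0.3]
width: 0.0413
grip_force: 0.0
```

Request:
move_arm --motion '[{"xyz": [0, 0, -1], "delta_rot": [0, 0, 0], "grip": 0.5}, {"xyz": [0, 0, -2], "delta_rot": [0, 0, 0], "grip": 0.5}, {"xyz": [0, 0, -3], "delta_rot": [0, 0, 0], "grip": 0.5}, {"xyz": [0, 0, -2], "delta_rot": [0, 0, 0], "grip": 0.5}, {"xyz": [0, 0, 0], "delta_rot": [0, 0, 0], "grip": 0.5}]'

```text
clock: 8.25
ee_pos: [0.5357, 0.0557, 0.1881]
tcp_rot: [[-0.386, 0.923, 0.005], [0.923, 0.386, 0.001], [-0.001, 0.004, -1.0]]
contact_force: [-0.3, -0.9, -0.6]
width: 0.0468
grip_force: 0.0
```

```bash
python3 - <<'E'
from h import *
import cv2
o=robot.get_obs();im=robot.capture("wrist");np.savez("w3.npz",ee_pos=o["ee_pos"],tcp_rot=o["tcp_rot"])
cv2.imwrite("pics/w3.png",cv2.resize(im[0:300,120:520],None,fx=2,fy=2,interpolation=cv2.INTER_CUBIC))
plan([.6265,-.2545,.15],94,8)
E
```

```text
[-4.01, -0.44, 0.46] [0.0004, 0.0, 0.0407]
[-4.03, -0.27, 0.46] [0.0004, 0.0, 0.0407]
[-4.04, -0.11, 0.46] [0.0004, 0.0, 0.0407]
[-4.04, 0.05, 0.46] [0.0004, 0.0, 0.0407]
[-4.03, 0.22, 0.46] [0.0004, 0.0, 0.0407]
[-4.02, 0.38, 0.46] [0.0004, 0.0, 0.0407]
[-4.0, 0.55, 0.46] [0.0004, 0.0, 0.0407]
[-3.98, 0.71, 0.46] [0.0004, 0.0, 0.0407]
```

View pics/w3.png

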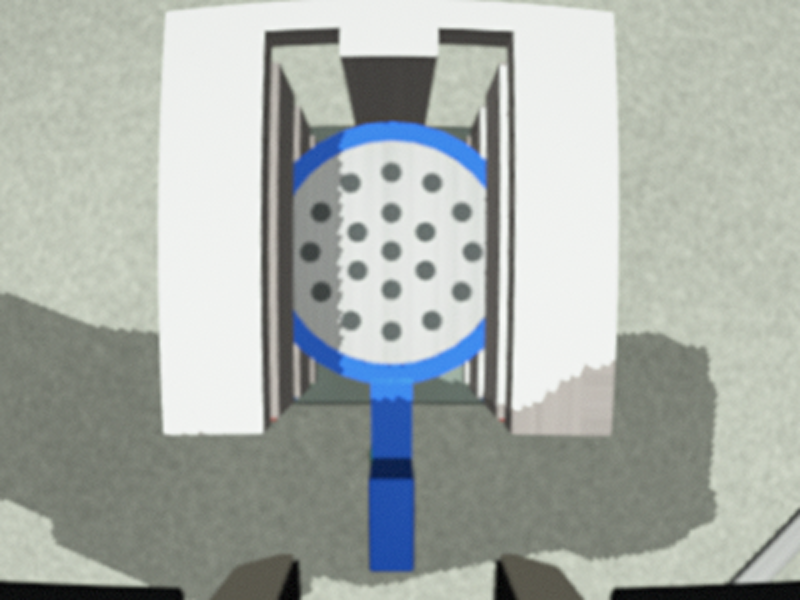

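Blue sits in the middle slot with its rim at the rear post (391,125), centred and with the tab out at (391,525). Now the red screen.

Request:
move_arm --motion '[{"xyz": [-4, -0.45, 0.4], "delta_rot": [0, 0, 0.041], "grip": 0}, {"xyz": [-4, -0.25, 0.4], "delta_rot": [0, 0, 0.041], "grip": 0}, {"xyz": [-4, -0.1, 0.5], "delta_rot": [0, 0, 0.041], "grip": 0}, {"xyz": [-4, 0.05, 0.5], "delta_rot": [0, 0, 0.041], "grip": 0}, {"xyz": [-4, 0.2, 0.5], "delta_rot": [0, 0, 0.041], "grip": 0}]'

```text
clock: 8.8
ee_pos: [0.5907, -0.1385, 0.1609]
tcp_rot: [[-0.189, 0.982, -0.002], [0.982, 0.189, 0.0], [0.001, -0.001, -1.0]]
contact_force: [-0.2, 1.2, -0.3]
width: 0.0819
grip_force: 0.0
```

Request:
move_arm --motion '[{"xyz": [-4, 0.4, 0.5], "delta_rot": [0, 0, 0.041], "grip": 0}, {"xyz": [-4, 0.55, 0.5], "delta_rot": [0, 0, 0.04], "grip": 0}, {"xyz": [-4, 0.7, 0.5], "delta_rot": [0, 0, 0.04], "grip": 0}, {"xyz": [0, 0, 0], "delta_rot": [0, 0, 0], "grip": 0}, {"xyz": [0, 0, 0], "delta_rot": [0, 0, 0], "grip": 0}]'

```text
clock: 9.3
ee_pos: [0.6244, -0.2538, 0.1455]
tcp_rot: [[-0.069, 0.998, -0.002], [0.998, 0.069, 0.001], [0.001, -0.002, -1.0]]
contact_force: [-0.2, -0.1, 1.1]
width: 0.0929
grip_force: 0.0
```

```bash
python3 - <<'E'
from h import *
import cv2
o=robot.get_obs();im=robot.capture("wrist");np.savez("w4.npz",ee_pos=o["ee_pos"],tcp_rot=o["tcp_rot"])
cv2.imwrite("pics/w4.png",cv2.resize(im[20:320,120:520],None,fx=2,fy=2,interpolation=cv2.INTER_CUBIC));print(o["ee_pos"],o["tcp_rot"][:,0],o["width"])
E
```

```text
[ 0.62441983 -0.25375969  0.14553222] [-6.85792921e-02  9.97645190e-01  9.78026266e-04] 0.09294091794322143
```

View pics/w4.png

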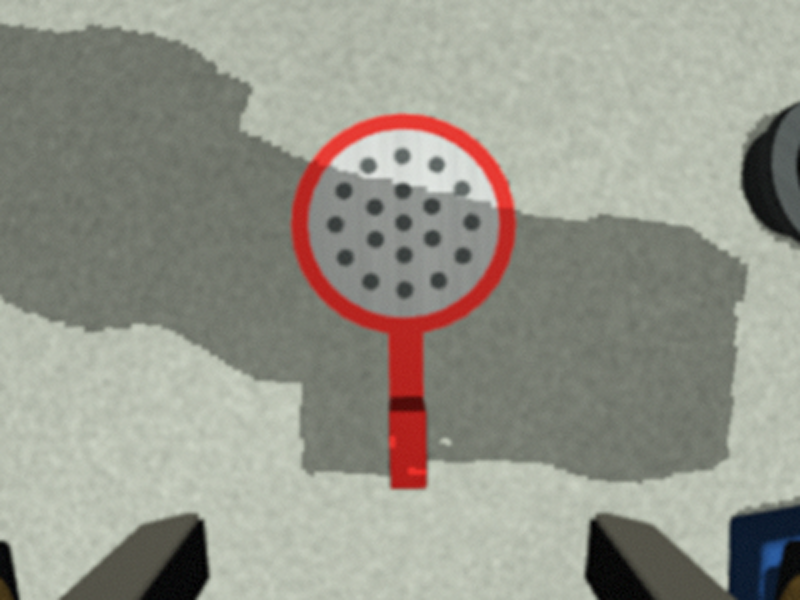

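The red screen is between the fingers: disc centre (404,223), tab top centre (408,449).

```bash
python3 - <<'E'
from h import *
o=np.load("w4.npz");o={k:o[k] for k in o}
f=lambda u:((u[0]+.5)/2+119.5,(u[1]+.5)/2+19.5)
d=onz(wray(o,f((404,223))),.0025);t=onz(wray(o,f((408,449))),.038);print(d,t,np.degrees(np.arctan2(*(d-t)[1::-1])))
# same wrist bias check from blue grasp: 1.5mm -> average with top/side
m=(t[:2]+[.6261,-.2546])/2;print(m)
plan([*m,.0165],94,1)
E
```

```text
[ 0.62224592 -0.16864919  0.0025    ] [ 0.62937681 -0.25295101  0.038     ] 94.83499941536348
[ 0.6277384  -0.25377551]
[-0.2, 0.32, 12.95] [-0.0016, -0.0015, 0.0009]
```

Request:
move_arm --motion '[{"xyz": [0, 0.3, 4], "delta_rot": [0, 0, -0.01], "grip": 0}, {"xyz": [0, 0, 4], "delta_rot": [0, 0, 0], "grip": 0}, {"xyz": [0, 0, 3], "delta_rot": [0, 0, 0], "grip": 0}, {"xyz": [0, 0, 1.9], "delta_rot": [0, 0, 0], "grip": 0}, {"xyz": [0, 0, 0], "delta_rot": [0, 0, 0], "grip": 0.5}]'

```text
clock: 9.85
ee_pos: [0.6266, -0.2502, 0.0154]
tcp_rot: [[-0.083, 0.997, -0.005], [0.997, 0.083, 0.002], [0.003, -0.004, -1.0]]
contact_force: [-0.4, -0.8, 0.4]
width: 0.0886
grip_force: 0.0
```

Request:
move_arm --motion '[{"xyz": [0, 0, 0], "delta_rot": [0, 0, 0], "grip": 1}, {"xyz": [0, 0, 0], "delta_rot": [0, 0, 0], "grip": 1}, {"xyz": [0, 0, 0], "delta_rot": [0, 0, 0], "grip": 1}, {"xyz": [0, 0, 0], "delta_rot": [0, 0, 0], "grip": 1}, {"xyz": [0, 0, 0], "delta_rot": [0, 0, 0], "grip": 1}]' --newtons 50

```text
clock: 10.35
ee_pos: [0.6285, -0.2532, 0.0188]
tcp_rot: [[-0.08, 0.997, 0.001], [0.997, 0.08, -0.0], [-0.0, 0.001, -1.0]]
contact_force: [-0.4, 0.2, 0.3]
width: 0.0496
grip_force: 0.0
```

Request:
move_arm --motion '[{"xyz": [0, 0, 0], "delta_rot": [0, 0, 0], "grip": 1}, {"xyz": [0, 0, 0], "delta_rot": [0, 0, 0], "grip": 1}, {"xyz": [0, 0, 0], "delta_rot": [0, 0, 0], "grip": 1}, {"xyz": [0, 0, 0], "delta_rot": [0, 0, 0], "grip": 1}, {"xyz": [0, 0, 0], "delta_rot": [0, 0, 0], "grip": 1}]'

```text
clock: 10.85
ee_pos: [0.6282, -0.253, 0.018]
tcp_rot: [[-0.08, 0.997, -0.0], [0.997, 0.08, 0.0], [0.0, -0.0, -1.0]]
contact_force: [-0.2, 0.8, -0.6]
width: 0.0139
grip_force: 50.0
```

Request:
move_arm --motion '[{"xyz": [0, 0, 0], "delta_rot": [0, 0, 0], "grip": 1}, {"xyz": [0, 0, 0], "delta_rot": [0, 0, 0], "grip": 1}]'

```text
clock: 11.05
ee_pos: [0.6282, -0.253, 0.018]
tcp_rot: [[-0.08, 0.997, -0.0], [0.997, 0.08, 0.0], [0.0, -0.0, -1.0]]
contact_force: [-0.6, 0.0, -0.0]
width: 0.0138
grip_force: 50.0
```

Request:
move_arm --motion '[{"xyz": [0, 0, -1], "delta_rot": [0, 0, 0], "grip": 1}, {"xyz": [0, 0, -3], "delta_rot": [0, 0, 0], "grip": 1}, {"xyz": [0, 0, -4], "delta_rot": [0, 0, 0], "grip": 1}, {"xyz": [0, 0, -4], "delta_rot": [0, 0, 0], "grip": 1}, {"xyz": [0, 0, -2.1], "delta_rot": [0, 0, 0], "grip": 1}]'

```text
clock: 11.55
ee_pos: [0.6294, -0.2533, 0.1633]
tcp_rot: [[-0.08, 0.997, 0.004], [0.997, 0.08, -0.001], [-0.002, 0.004, -1.0]]
contact_force: [-0.2, 0.3, -2.5]
width: 0.0137
grip_force: 50.0
```

Request:
move_arm --motion '[{"xyz": [0, 0, 0], "delta_rot": [0, 0, 0], "grip": 1}, {"xyz": [0, 0, 0], "delta_rot": [0, 0, 0], "grip": 1}]'

```text
clock: 11.75
ee_pos: [0.628, -0.2532, 0.1594]
tcp_rot: [[-0.08, 0.997, 0.0], [0.997, 0.08, -0.0], [-0.0, 0.0, -1.0]]
contact_force: [0.5, -0.7, -1.7]
width: 0.0138
grip_force: 50.0
```

```bash
python3 - <<'E'
from h import *
plan([.5772,-.0472,.159],112.7,7)
E
```

```text
[2.99, -0.49, 0.0] [0.0, 0.0001, -0.0452]
[3.01, -0.35, 0.0] [0.0, 0.0001, -0.0452]
[3.02, -0.22, 0.0] [0.0, 0.0001, -0.0452]
[3.03, -0.08, 0.0] [0.0, 0.0001, -0.0452]
[3.03, 0.06, 0.0] [0.0, 0.0001, -0.0452]
[3.02, 0.19, 0.01] [0.0, 0.0001, -0.0452]
[3.01, 0.33, 0.01] [0.0, 0.0001, -0.0452]
```

Request:
move_arm --motion '[{"xyz": [3, -0.5, 0], "delta_rot": [0, 0, -0.045], "grip": 1}, {"xyz": [3, -0.35, 0], "delta_rot": [0, 0, -0.045], "grip": 1}, {"xyz": [3, -0.2, 0], "delta_rot": [0, 0, -0.045], "grip": 1}, {"xyz": [3, -0.1, 0], "delta_rot": [0, 0, -0.045], "grip": 1}, {"xyz": [3, 0.05, 0], "delta_rot": [0, 0, -0.045], "grip": 1}]'

```text
clock: 12.25
ee_pos: [0.5906, -0.1056, 0.1573]
tcp_rot: [[-0.302, 0.953, -0.003], [0.953, 0.302, 0.001], [0.001, -0.003, -1.0]]
contact_force: [0.8, 0.0, -0.9]
width: 0.0138
grip_force: 50.0
```

Request:
move_arm --motion '[{"xyz": [3, 0.2, 0], "delta_rot": [0, 0, -0.045], "grip": 1}, {"xyz": [3, 0.35, 0], "delta_rot": [0, 0, -0.045], "grip": 1}, {"xyz": [0, 0, 0], "delta_rot": [0, 0, 0], "grip": 1}, {"xyz": [0, 0, 0], "delta_rot": [0, 0, 0], "grip": 1}, {"xyz": [0, 0, 0], "delta_rot": [0, 0, 0], "grip": 1}]'

```text
clock: 12.75
ee_pos: [0.5776, -0.0492, 0.1581]
tcp_rot: [[-0.384, 0.924, -0.002], [0.924, 0.384, -0.0], [0.0, -0.002, -1.0]]
contact_force: [0.1, -0.4, -0.7]
width: 0.0138
grip_force: 50.0
```

```bash
python3 - <<'E'
from h import *
import cv2
o=robot.get_obs();im=robot.capture("wrist")
cv2.imwrite("pics/w5.png",cv2.resize(im[0:300,120:520],None,fx=2,fy=2,interpolation=cv2.INTER_CUBIC));print(o["ee_pos"],np.degrees(np.arctan2(*o["tcp_rot"][1::-1,0])))
plan([.5772,-.0472,.159],112.7,1)
E
```

```text
[ 0.5775661  -0.04923351  0.15813087] 112.55120717185203
[0.23, 0.04, -0.07] [-0.0013, -0.0001, -0.003]
```

View pics/w5.png

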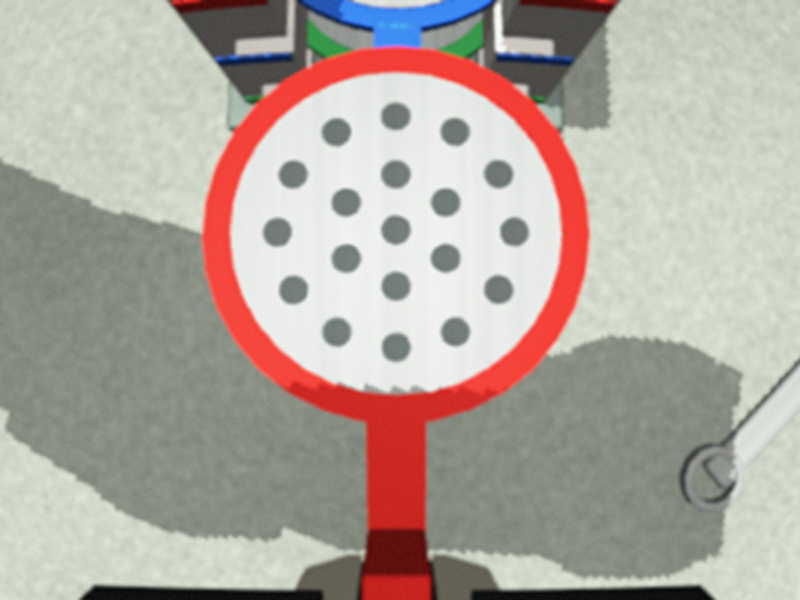

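The red disc is centred (396) on the slot (297 to 495) and square to it. I push it in.

Request:
move_arm --motion '[{"xyz": [1.5, 0, 0], "delta_rot": [0, 0, 0], "grip": 1}, {"xyz": [1.5, 0, 0], "delta_rot": [0, 0, 0], "grip": 1}, {"xyz": [1.5, 0, 0], "delta_rot": [0, 0, 0], "grip": 1}, {"xyz": [1.5, 0, 0], "delta_rot": [0, 0, 0], "grip": 1}, {"xyz": [0, 0, 0], "delta_rot": [0, 0, 0], "grip": 1}]'

```text
clock: 13.3
ee_pos: [0.5539, 0.0103, 0.1594]
tcp_rot: [[-0.388, 0.922, -0.0], [0.922, 0.388, 0.001], [0.001, 0.0, -1.0]]
contact_force: [-0.1, -0.3, -1.3]
width: 0.0138
grip_force: 50.0
```

Request:
move_arm --motion '[{"xyz": [1.5, 0, 0], "delta_rot": [0, 0, 0], "grip": 1}, {"xyz": [1.2, 0, 0], "delta_rot": [0, 0, 0], "grip": 1}, {"xyz": [0.8, 0, 0], "delta_rot": [0, 0, 0], "grip": 1}, {"xyz": [0.6, 0, 0], "delta_rot": [0, 0, 0], "grip": 1}, {"xyz": [0.4, 0, 0], "delta_rot": [0, 0, 0], "grip": 1}]'

```text
clock: 13.8
ee_pos: [0.5373, 0.0493, 0.1591]
tcp_rot: [[-0.385, 0.923, -0.0], [0.923, 0.385, -0.0], [-0.0, -0.0, -1.0]]
contact_force: [-0.3, -0.1, -1.8]
width: 0.0136
grip_force: 50.0
```

Request:
move_arm --motion '[{"xyz": [0.2, 0, 0], "delta_rot": [0, 0, 0], "grip": 1}, {"xyz": [0, 0, 0], "delta_rot": [0, 0, 0], "grip": 1}, {"xyz": [0, 0, 0], "delta_rot": [0, 0, 0], "grip": 1}]'

```text
clock: 14.1
ee_pos: [0.5369, 0.0502, 0.1591]
tcp_rot: [[-0.384, 0.923, -0.0], [0.923, 0.384, -0.0], [-0.0, -0.0, -1.0]]
contact_force: [-0.0, -0.0, -1.7]
width: 0.0141
grip_force: 50.0
```

Request:
move_arm --motion '[{"xyz": [0.3, 0, 0], "delta_rot": [0, 0, 0], "grip": 1}, {"xyz": [0.2, 0, 0], "delta_rot": [0, 0, 0], "grip": 1}, {"xyz": [0, 0, 0], "delta_rot": [0, 0, 0], "grip": 1}]'

```text
clock: 14.4
ee_pos: [0.5347, 0.0555, 0.1591]
tcp_rot: [[-0.385, 0.923, -0.0], [0.923, 0.385, 0.0], [0.0, 0.0, -1.0]]
contact_force: [-0.1, -0.6, -1.4]
width: 0.0139
grip_force: 50.0
```

Request:
move_arm --motion '[{"xyz": [0.2, 0, 0], "delta_rot": [0, 0, 0], "grip": 1}, {"xyz": [0, 0, 0], "delta_rot": [0, 0, 0], "grip": 1}, {"xyz": [0, 0, 0], "delta_rot": [0, 0, 0], "grip": 1}]'

```text
clock: 14.7
ee_pos: [0.5343, 0.0565, 0.1592]
tcp_rot: [[-0.384, 0.923, 0.0], [0.923, 0.384, -0.001], [-0.001, -0.0, -1.0]]
contact_force: [1.3, -3.7, -1.2]
width: 0.0135
grip_force: 50.0
```

Post contact: travel stopped and the force is rising. I back off slightly and lower the screen onto the ledges.

Request:
move_arm --motion '[{"xyz": [-0.1, 0, 0.2], "delta_rot": [0, 0, 0], "grip": 1}, {"xyz": [0, 0, 0.1], "delta_rot": [0, 0, 0], "grip": 1}, {"xyz": [0, 0, 0], "delta_rot": [0, 0, 0], "grip": 1}, {"xyz": [0, 0, 0], "delta_rot": [0, 0, 0], "grip": 1}]'

```text
clock: 15.1
ee_pos: [0.5345, 0.0562, 0.1565]
tcp_rot: [[-0.385, 0.923, 0.0], [0.923, 0.385, -0.0], [-0.0, 0.0, -1.0]]
contact_force: [-0.2, -3.1, 5.3]
width: 0.0136
grip_force: 50.0
```

Request:
move_arm --motion '[{"xyz": [0, 0, 0.1], "delta_rot": [0, 0, 0], "grip": 1}, {"xyz": [0, 0, 0], "delta_rot": [0, 0, 0], "grip": 1}, {"xyz": [0, 0, 0], "delta_rot": [0, 0, 0], "grip": 1}]'

```text
clock: 15.4
ee_pos: [0.5347, 0.056, 0.1558]
tcp_rot: [[-0.384, 0.923, 0.001], [0.923, 0.384, -0.0], [-0.001, 0.001, -1.0]]
contact_force: [-1.5, -3.9, 9.8]
width: 0.0136
grip_force: 50.0
```

Request:
move_arm --motion '[{"xyz": [0, 0, -0.1], "delta_rot": [0, 0, 0], "grip": 1}, {"xyz": [0, 0, 0], "delta_rot": [0, 0, 0], "grip": 0.5}, {"xyz": [0, 0, 0], "delta_rot": [0, 0, 0], "grip": 0.5}, {"xyz": [0, 0, 0], "delta_rot": [0, 0, 0], "grip": 0.5}, {"xyz": [0, 0, 0], "delta_rot": [0, 0, 0], "grip": 0.5}]'

```text
clock: 15.9
ee_pos: [0.5343, 0.0563, 0.156]
tcp_rot: [[-0.385, 0.923, -0.0], [0.923, 0.385, 0.0], [0.0, -0.0, -1.0]]
contact_force: [0.0, -0.8, 0.0]
width: 0.0409
grip_force: 0.0
```

Request:
move_arm --motion '[{"xyz": [0, 0, -1], "delta_rot": [0, 0, 0], "grip": 0.5}, {"xyz": [0, 0, -2], "delta_rot": [0, 0, 0], "grip": 0.5}, {"xyz": [0, 0, -3], "delta_rot": [0, 0, 0], "grip": 0.5}, {"xyz": [0, 0, -3], "delta_rot": [0, 0, 0], "grip": 0.5}, {"xyz": [0, 0, 0], "delta_rot": [0, 0, 0], "grip": 0.5}]'

```text
clock: 16.4
ee_pos: [0.5362, 0.0569, 0.2503]
tcp_rot: [[-0.385, 0.923, 0.006], [0.923, 0.385, 0.001], [-0.002, 0.006, -1.0]]
contact_force: [0.2, -0.8, -0.0]
width: 0.0466
grip_force: 0.0
```

Request:
move_arm --motion '[{"xyz": [0, 0, 0], "delta_rot": [0, 0, 0], "grip": 0.5}, {"xyz": [0, 0, 0], "delta_rot": [0, 0, 0], "grip": 0.5}]'

```text
clock: 16.6
ee_pos: [0.534, 0.0559, 0.2456]
tcp_rot: [[-0.385, 0.923, -0.001], [0.923, 0.385, -0.0], [0.0, -0.001, -1.0]]
contact_force: [0.6, -0.1, -0.4]
width: 0.0462
grip_force: 0.0
```

```bash
python3 - <<'E'
from h import *
import cv2
im=robot.capture("wrist");s=robot.capture("side")
a=cv2.resize(im[0:300,120:520],None,fx=1.1,fy=1.1);b=cv2.resize(s[150:290,270:390],(283,330),interpolation=cv2.INTER_CUBIC)
cv2.imwrite("pics/fin.png",np.hstack([a,b]))
E
```

```text
(no output)
```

View pics/fin.png

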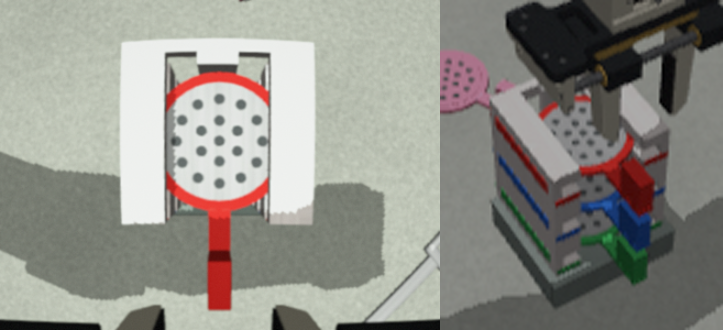

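The red screen is home in the top slot with its rim at the rear post (218,72). The three tabs line up one above the other, and the gripper is clear. I hand in.

```bash
python3 -c "
from cell import robot
print(robot.sign_off())"
```

```text
the job is handed in; nothing more can be done
None
```

The blue screen is fully home in the middle slot and the red screen in the top slot, both released with tabs out of the front; green still looks in place in the last picture, and I handed the job in at about 17 s; the hand-in returned no verdict.

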